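Stopper a flask and hold it up aslant for inspection

ROBOT

A 7-joint arm with a two-finger parallel gripper is mounted at the origin on a cart in front of the work surface, level with it; the furniture and walls round the work are solid. World frame = base frame: x ahead of the robot, y to its left, z up, the work surface at z = 0. Lengths are in m, angles in rad, forces in N, time in s.
With the tool pointing down it reaches from about 0.425 to 1.025 m from the base axis. Payload 9.4 kg.
Tool frame: the origin (TCP) lies midway between the tips of the shut fingers; the grasp point (between the pads) lies 19 mm behind it; z points along the fingers, y is the line along which they close (so a half turn about z gives the same grasp; the last joint's range is limited). The gripper opens to 93 mm and grips with 3 to 60 N. Pads are 15 mm wide; open, the fingers measure 128 mm over their backs; the gripper's body (75 mm by 188 mm) begins 65 mm behind the grasp point.
Start: joints at [1.272, 0.599, -0.003, 1.599, 0.002, 0.943, -0.08], TCP at [0.159, -0.707, 0.181] pointing down, gripper open.
Joint ranges: [-2.57, 2.57], [-0.35, 1.97], [-1.29, 1.29], [0.11, 2.56], [-1.05, 4.19], [0.11, 1.86], [-2.63, 2.63]. Speed limits (rad/s): [2.22, 2.22, 3.01, 3.01, 3.14, 3.14, 3.14].

INTERFACE

Orientations are given as a unit quaternion [w, x, y, z].
In Python, from workcell import get_state, get_image, camera_model, finish_job gives the robot as it stands.
- The arm moves only by the shell command python3 -m creep 'ROWS' [OPENING]. ROWS is text: rows parted by semicolons, each of 4 numbers parted by spaces: the shift along the tool's x, y, z in cm, then the turn about the tool's z in units of 6 degrees (1.0 is 6 degrees). In form: tx ty tz yaw; .... A call has 1 to 12 rows; each row is the pose to reach, as a shift and turn from the pose commanded when the call began, along the tool's axes at that moment; what a row does not reach only later rows make up. A row lasts 1/10 s, in which the tool goes at most 50 mm and 8.59 degrees, less where a joint would pass 70% of its speed; a pose out of reach is approached as far as the arm can. A call with a gripper value outside its range is refused whole. OPENING is the finger opening in cm, from 0 to 9.3, set as the call begins (- or left out, the last holds). The fingers move at their own pace and stop on an object; the grip force is fixed at half the most. Time passes only in rows, so rows that repeat a pose let the fingers close. It gives the time, the measured TCP pose, the force, the opening and the grip force at its end, in the units of the state.
- get_state(): the state, without advancing time (a new reading comes with each control period).
- get_image(name): name is "side" or "top" or "wrist"; returns the picture (420x560x3 uint8, blue, green, red); there is no depth.
- camera_model(name): a dict with "intrinsics" (3x3 intrinsics, pixels), "dist_coeffs" ([k1, k2, p1, p2, k3] as OpenCV has them; the pictures are not rectified), "T" (4x4, takes a point from camera to world coordinates); the wrist camera has in their place "mount" (4x4, takes a point from camera to tool coordinates, whose origin is the TCP and whose axes are the flange's). Camera axes: x right, y down, z forward; pixel columns grow to the right and rows downward; lengths in m; the calibration is good to about 2 mm. A picture is of the moment at which its call begins: read the wrist's pose just before it. camera_model takes no time and is no camera call.
- finish_job(): hands the job in; it is judged then, once.
The state is a dict: "time": time; "joint_pos": joint angles; "dq": joint speeds; "joint_torque": joint torques, N m; "eef_pos": TCP position; "eef_rot": TCP orientation; "ft_force": force on the tool from outside, world axes, zero at the start; "torque": the same for the moment, N m; "opening": opening from 0.0 (shut) to 1.0 (fully open); "grip_force": force on a finger pad.
Only numpy, scipy, OpenCV 4.12 (cv2) and the standard library are available. Lean on these libraries where they do the work, as an engineer would, in place of code of your own. Each camera call takes 0.05 s, during which the arm holds its last target. There are 200 camera calls.

TASK

Close the amber flask with the red stopper, pushed fully home in its neck while the flask still stands in its blue stand, then take the flask by the neck, draw it up out of the stand and tip it to about 45 degrees from upright, stopper end higher, so that its underside can be inspected. Finish while holding it still like that, stopper still in, with its base at least 12 cm above the bench; do not put it down or let go. Leave the vial, the loupe and the eyepiece cap where they stand.

Things in the scene. Friction and masses are not known exactly. Their poses are not given: they have to be found in the camera images.
- flask: empty amber glass flask, 145 mm tall, 0.1 kg, loose, upright in the stand's well. Origin: centre of its underside, z up its axis; round, yaw is meaningless. Body 66 mm wide up to 46 mm, sloping shoulder to 72 mm, then up to the rim a straight plain neck (grip here), 34 mm outside, with a straight open bore 26 mm wide.
- flask_rim (a point): centre of the flask's mouth, level with the rim, 145 mm above its underside; z along the flask's axis
- stopper: solid red stopper, 50 mm tall, 30 g, loose, upright on its small end on the bench. Origin: centre of the small end, z up to the head. Shank tapers from 20 mm wide at the small end to 24 mm at 28 mm up; above it the head, 32 mm wide, 22 mm high. Home: head rests on the rim, small end 28 mm below it. Loose fit, never jams. Fingertips must stay above the head's underside while setting it.
- stand: blue plastic cup on a square aluminium foot 104 mm wide, fixed to the bench. Origin: centre of the foot's underside, at bench height. Round open well 72 mm wide, floor 10 mm and rim 45 mm above the bench; 86 mm wide outside. The flask stands loosely in it and lifts straight out. Of stand and stopper, one is on the left and one on the right, either way.
- vial_blue_cap: bystander: small amber vial with a blue cap, 28 mm in diameter, 52 mm tall, origin at the centre of its underside
- loupe: bystander: waisted black eye loupe, 36 mm in diameter, 36 mm tall, origin at the centre of its underside
- eye_cap: bystander: black rubber eyepiece cap, 34 mm in diameter, 12 mm tall, origin at the centre of its underside
Not all that is in view belongs to the job. Several things look just like the stopper: the one meant starts farthest to the robot's left. What is shaped like the flask but purple is not meant.

How it is judged:
On the way, in this order (a step that is already met when the one before it is completed fails the run):
1. the stopper sits home in the neck while the flask still stands in its stand (z of stopper in the frame of flask between 0.11 and 0.121 m and distance between stopper and flask_rim below 0.032 m and angle between the z axis of stopper and the z axis of flask, either way round below 0.15 rad and z of flask in the frame of stand below 0.02 m and horizontal distance between flask and stand below 0.01 m and angle between flask's own z axis and vertical below 0.15 rad), for 0.2 s.
2. the stoppered flask is drawn up out of the stand in the fingers (z of stopper in the frame of flask between 0.11 and 0.121 m and distance between stopper and flask_rim below 0.032 m and angle between the z axis of stopper and the z axis of flask, either way round below 0.15 rad and height (world z) of flask above 0.06 m and contact force between flask and the fingers above 1 N), for 0.1 s.
At the end, for the whole second after the job is handed in: The flask is held in the fingers and still (under 30 mm/s), clear of the stand, its underside's centre more than 100 mm above the bench, its axis 45 degrees from upright within 13 degrees, stopper end higher, and the stopper is home in the neck (head within 4 mm of the rim) (z of stopper in the frame of flask between 0.11 and 0.121 m and distance between stopper and flask_rim below 0.032 m and angle between the z axis of stopper and the z axis of flask, either way round below 0.15 rad and height (world z) of flask above 0.1 m and angle between flask's own z axis and vertical between 0.55 and 1.02 rad and contact force between flask and the fingers above 1 N and contact force between flask and stand below 0.1 N and linear speed of flask below 0.03 m/s and angular speed of flask below 0.2 rad/s); the arm keeps its last pose, push and grip.
It fails at once if the blue-capped vial is knocked over or moved more than 25 mm (distance of vial_blue_cap from where it was at the start of the episode above 0.025 m or angle between vial_blue_cap's own z axis and vertical above 0.5 rad).
It fails at once if the black loupe is knocked over or moved more than 25 mm (distance of loupe from where it was at the start of the episode above 0.025 m or angle between loupe's own z axis and vertical above 0.5 rad).
It fails at once if the black eyepiece cap is knocked over or moved more than 25 mm (distance of eye_cap from where it was at the start of the episode above 0.025 m or angle between eye_cap's own z axis and vertical above 0.5 rad).
It also fails if it takes over 58 s, if anything falls off the work surface, if the arm or the gripper's body presses on something with over 40 N, if the wrist force passes 120 N, or if a joint passes its speed limit or range.

## Working session

There is one attempt and no reset: what is moved stays moved. The work goes in short steps, Python scripts to look and compute and a shell command to move; the robot and the scene stay as the last step left them, time stands still between calls to the robot, and variables do not carry over. Pictures are saved under pics/ and viewed, at most 10 in all, crops included, and the job is handed in when it is done.

```bash
mkdir -p pics; ls
python3 - <<'E'
from workcell import *
import cv2,numpy as np
np.set_printoptions(precision=4,suppress=True)
s=get_state();print(s['eef_pos'],s['eef_rot'],s['opening'],s['time'])
for n in("side","top","wrist"):
    m=camera_model(n);print(n,m)
    im=get_image(n);cv2.imwrite(f"pics/{n}0.png",im)
a=cv2.imread("pics/side0.png");b=cv2.imread("pics/top0.png")
E
```

```text
pics
[ 0.1594 -0.7067  0.1803] [-0.0007  0.9939  0.1107 -0.0002] 1.000148162385121 0.0
side {'intrinsics': array([[390.8004,   0.    , 285.4805],
       [  0.    , 390.8004, 210.7733],
       [  0.    ,   0.    ,   1.    ]]), 'dist_coeffs': array([-0.0205,  0.    ,  0.    ,  0.    ,  0.    ]), 'T': array([[ 0.9976, -0.0555,  0.0425,  0.5167],
       [-0.0674, -0.6029,  0.795 , -0.7225],
       [-0.0185, -0.7959, -0.6051,  0.682 ],
       [ 0.    ,  0.    ,  0.    ,  1.    ]])}
top {'intrinsics': array([[512.8154,   0.    , 285.3576],
       [  0.    , 512.8154, 205.2788],
       [  0.    ,   0.    ,   1.    ]]), 'dist_coeffs': array([-0.0413,  0.    ,  0.    ,  0.    ,  0.    ]), 'T': array([[ 0.3855, -0.8519,  0.3544,  0.048 ],
       [-0.9226, -0.3608,  0.1361, -0.142 ],
       [ 0.0119, -0.3795, -0.9251,  1.5233],
       [ 0.    ,  0.    ,  0.    ,  1.    ]])}
wrist {'intrinsics': array([[327.6722,   0.    , 278.7377],
       [  0.    , 327.6722, 212.4935],
       [  0.    ,   0.    ,   1.    ]]), 'dist_coeffs': array([-0.0383,  0.    ,  0.    ,  0.    ,  0.    ]), 'mount': array([[ 0.0007, -0.9631, -0.269 ,  0.0746],
       [ 1.    ,  0.0007,  0.0004, -0.0004],
       [-0.0002, -0.269 ,  0.9631, -0.2025],
       [ 0.    ,  0.    ,  0.    ,  1.    ]])}
```

View pics/side0.png

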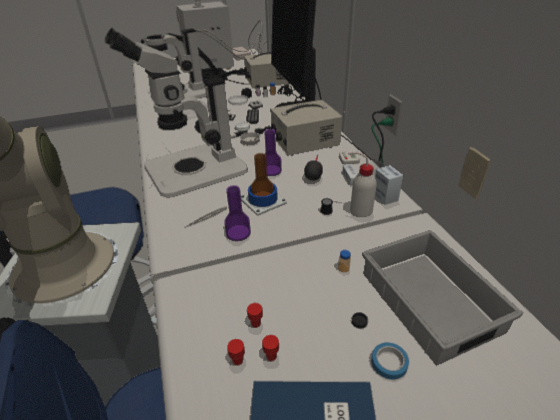

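View pics/top0.png

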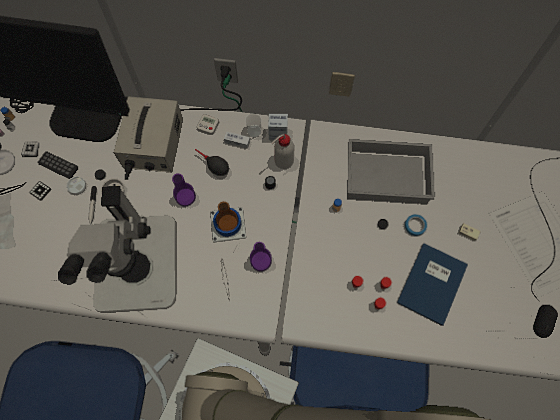

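The side view shows red stoppers at (255,314), (236,351) and (270,347); in the top view these are (358,282), (380,303) and (386,283). The left-most (+y) should be side (255,314) / top (358,282). The amber flask is at side (262,180) / top (227,217) in the blue stand, with purple flasks on both sides of it. The vial, loupe and cap are at side (345,261), (327,206) and (360,320).

```bash
cat > h.py <<'E'
from workcell import *
import cv2,numpy as np
np.set_printoptions(precision=4,suppress=True)
def ray(n,px,T=None):
    m=camera_model(n);T=m['T'] if T is None else T
    u=cv2.undistortPoints(np.array([[px]],float),m['intrinsics'],m['dist_coeffs'])[0,0]
    d=T[:3,:3]@[u[0],u[1],1];return T[:3,3],d/np.linalg.norm(d)
def onz(n,px,z,T=None):
    o,d=ray(n,px,T);return o+d*(z-o[2])/d[2]
def tri(rays):
    A=sum(np.eye(3)-np.outer(d,d) for o,d in rays);b=sum((np.eye(3)-np.outer(d,d))@o for o,d in rays)
    return np.linalg.solve(A,b)
def quat(q): 
    from scipy.spatial.transform import Rotation as R
    return R.from_quat([q[1],q[2],q[3],q[0]]).as_matrix()
def wristT():
    s=get_state();P=np.eye(4);P[:3,:3]=quat(s['eef_rot']);P[:3,3]=s['eef_pos'];return P@camera_model('wrist')['mount']
def blobs(im,lo,hi,amin=15):
    h=cv2.cvtColor(im,cv2.COLOR_BGR2HSV);m=cv2.inRange(h,np.array(lo),np.array(hi))
    n,l,st,c=cv2.connectedComponentsWithStats(m);return [(c[i],st[i]) for i in range(1,n) if st[i][4]>=amin]
E
python3 - <<'E'
from h import *
S=cv2.imread('pics/side0.png');Tp=cv2.imread('pics/top0.png')
for n,im in(('side',S),('top',Tp)):
    for nm,lo,hi in(('red',(0,150,80),(8,255,255)),('amber',(8,120,40),(22,255,255)),('blue',(100,150,60),(118,255,255)),('purple',(130,80,40),(160,255,255))):
        for c,st in blobs(im,lo,hi,40): print(n,nm,c,st,onz(n,c,{'red':.035,'blue':.03}.get(nm,.05)))
a=cv2.resize(S[130:260,180:400],None,fx=3,fy=3,interpolation=2);b=cv2.resize(S[290:370,200:310],None,fx=3,fy=3,interpolation=2)
c=np.zeros((600,800,3),np.uint8);c[:390,:660]=a;cv2.imwrite('pics/c1.png',c[:390,:660])
d=np.zeros((240,330+540,3),np.uint8);d[:,:330]=b
d=d[:,:800];e=cv2.resize(Tp[190:250,195:350],None,fx=3,fy=3,interpolation=2);d[:180,335:335+465]=e
c[:390,:660]=a;c[390:,:330]=cv2.resize(S[295:365,200:310],None,fx=3,fy=3);c[390:,335:800]=cv2.resize(Tp[185:255,195:350],None,fx=3,fy=3)
cv2.imwrite('pics/c1.png',c)
E
```

```text
side red [254.6979 311.0938] [247 303  15  18 192] [ 0.4764 -0.2059  0.035 ]
side red [270.5411 343.7273] [263 335  16  20 231] [ 0.5059 -0.2852  0.035 ]
side red [235.8257 348.0954] [228 339  16  21 241] [ 0.4404 -0.2895  0.035 ]
side amber [261.0096 177.9079] [251 154  22  42 521] [0.4987 0.2778 0.05  ]
side amber [343.1587 267.3016] [339 263  10   9  63] [ 0.6757 -0.1126  0.05  ]
side blue [263.4274 198.3347] [248 185  28  21 248] [0.5032 0.1991 0.03  ]
side blue [344.85   254.3167] [341 251   9   8  60] [ 0.6927 -0.051   0.03  ]
side purple [271.6686 153.6862] [265 129  16  46 513] [0.5366 0.424  0.05  ]
side purple [235.9623 216.5869] [225 186  25  55 903] [0.4296 0.0946 0.05  ]
top red [357.2716 280.5802] [353 276  10  10  81] [ 0.4785 -0.2127  0.035 ]
top red [385.6974 281.7368] [381 277  10  10  76] [ 0.5079 -0.2921  0.035 ]
top red [379.9398 302.4819] [375 298  11  10  83] [ 0.4425 -0.2962  0.035 ]
top amber [  9.2979 115.383 ] [  3 111  12  10  47] [0.5517 1.0578 0.05  ]
top amber [226.036  217.8972] [216 202  22  29 389] [0.5027 0.2265 0.05  ]
top blue [337.2   201.925] [334 199   7   7  40] [ 0.6946 -0.0688  0.03  ]
top blue [227.1429 222.3571] [213 208  28  25 112] [0.4968 0.222  0.03  ]
top purple [182.56   191.2965] [172 174  24  32 425] [0.5303 0.3901 0.05  ]
top purple [259.9976 257.1827] [250 242  21  29 416] [0.4286 0.08   0.05  ]
```

View pics/c1.png

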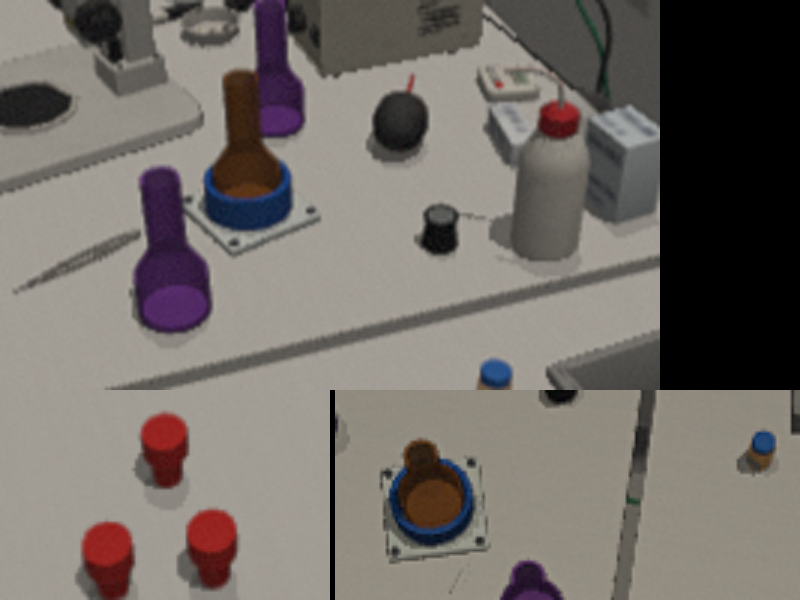

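The crop confirms it. Of the three red stoppers, side (255,311), (236,348) and (270,344), the first has the largest y (-0.21 against -0.29), so it is the robot's left-most and the one meant. The amber flask stands in the blue ring, with its rim at side (260,156) / top (224,206).

Run:
```python
from h import *
print('stopper',tri([ray('side',(254.7,311.1)),ray('top',(357.3,280.6))]))
print('rim',tri([ray('side',(260,156)),ray('top',(224,205.7))]))
print('stand blue rim', onz('side',(263,191.5),.045), onz('top',(228,217.5),.045))
for nm,p in dict(loupe=(327,207),vial=(345,265),cap=(360,320),bulb=(314,172),mbaseR=(246,167),mbaseF=(160,187),mcol=(222,155),tweez=(228,207),purp=(238,230)).items(): print(nm,onz('side',p,.015))
print('mbase top',onz('top',(175,218),.02),onz('top',(172,303),.02),'head',tri([ray('side',(123,40)),ray('top',(68,268))]))
s=get_state();R=quat(s['eef_rot']);print(R)
print('tool shift to above stopper (cm)',100*R.T@(np.array([.477,-.209,.20])-s['eef_pos']), 'yaw deg',np.degrees(np.arctan2(R[1,0],R[0,0])))
```

```text
stopper [ 0.4765 -0.2123  0.0428]
rim [0.5012 0.2211 0.1566]
stand blue rim [0.503  0.2121 0.045 ] [0.5078 0.2227 0.045 ]
loupe [0.6826 0.1607 0.015 ]
vial [ 0.6902 -0.0717  0.015 ]
cap [ 0.6913 -0.2306  0.015 ]
bulb [0.6695 0.3522 0.015 ]
mbaseR [0.4491 0.4055 0.015 ]
mbaseF [0.1835 0.3113 0.015 ]
mcol [0.3641 0.4958 0.015 ]
tweez [0.4004 0.1868 0.015 ]
purp [0.4321 0.0811 0.015 ]
mbase top [0.4492 0.3811 0.02  ] [0.2073 0.2665 0.02  ] head [0.1477 0.4069 0.4242]
[[ 0.9755  0.2201 -0.0004]
 [ 0.2201 -0.9755  0.0012]
 [-0.0001 -0.0012 -1.    ]]
tool shift to above stopper (cm) [ 41.9383 -41.5757  -1.9112] yaw deg 12.712833033550751
```

```bash
python3 -m creep '2 -2 0 0.2; 5 -5 -1 0.5; 9 -9 -2 0.9; 13 -13 -2 1.2; 17 -17 -2 1.5; 21 -21 -2 1.8; 25 -25 -2 2.1; 29 -29 -2 2.1; 33 -32.6 -2 2.1; 37 -36.6 -2 2.1; 40 -39.6 -2 2.1; 42 -41.6 -2 2.1' 5
python3 -m creep '0 0 0 0; 0 0 0 0; 0 0 0 0'
python3 - <<'E'
from h import *
T=wristT();s=get_state();print(s['eef_pos'],s['joint_pos'],s['time'])
im=get_image('wrist');cv2.imwrite('pics/w1.png',im)
for c,st in blobs(im,(0,150,60),(8,255,255),100): print(c,st,onz('wrist',c,.05,T))
E
```

```text
time: 1.35
eef_pos: [0.467, -0.2251, 0.2012]
eef_rot: [0.0, 1.0, 0.001, 0.0]
ft_force: [1.0, -0.3, 0.1]
opening: 0.534
grip_force: 0.0
time: 1.65
eef_pos: [0.4655, -0.2279, 0.201]
eef_rot: [0.0, 1.0, 0.0, -0.0]
ft_force: [0.5, 0.2, 0.1]
opening: 0.539
grip_force: 0.0
[ 0.4655 -0.2279  0.201 ] [ 0.3654  0.3282 -0.0263  2.0451  0.013   0.769  -1.2389] 1.65
[337.1622 154.0432] [323 140  29  29 672] [ 0.5062 -0.2901  0.05  ]
[264.2535 180.3552] [250 165  29  30 639] [ 0.4776 -0.2119  0.05  ]
[338.0157 211.8885] [324 196  28  30 574] [ 0.442  -0.2942  0.05  ]
```

View pics/w1.png

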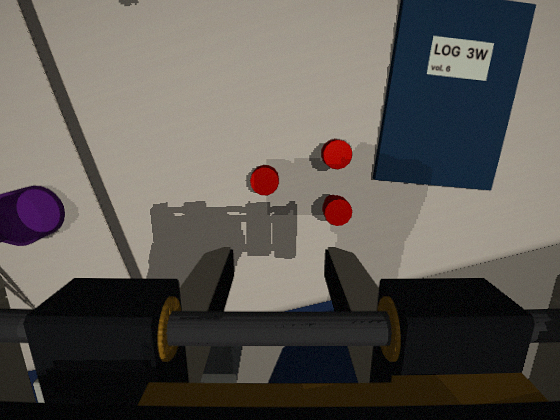

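The wrist view shows the target stopper at (264,180), left of its twins at (337,154) and (338,212). This agrees with the fixed cameras.

```bash
python3 -m creep '0.5 -0.7 2 0; 1.2 -1.6 5 0; 1.2 -1.6 9 0; 1.2 -1.6 11 0; 1.2 -1.6 11 0; 1.2 -1.6 11 0'
python3 - <<'E'
from h import *
T=wristT();s=get_state();print(s['eef_pos'])
im=get_image('wrist');cv2.imwrite('pics/w2.png',im)
for c,st in blobs(im,(0,150,60),(8,255,255),100): print(c,st,onz('wrist',c,.05,T))
E
```

```text
time: 2.3
eef_pos: [0.4777, -0.2121, 0.0913]
eef_rot: [0.0, 1.0, -0.0, -0.0]
ft_force: [0.5, -0.4, 0.9]
opening: 0.536
grip_force: 0.0
[ 0.4777 -0.2121  0.0913]
[381.8838 184.4279] [ 362  163   40   42 1248] [ 0.5063 -0.29    0.05  ]
[278.1611 217.9231] [259 198  40  43 832] [ 0.4798 -0.2114  0.05  ]
[380.4385 260.9707] [ 362  238   37   42 1024] [ 0.4434 -0.2942  0.05  ]
```

```bash
python3 -m creep '0.1 0 2 0; 0.1 0 4 0; 0.1 0 5.3 0; 0.1 0 5.8 0; 0.1 0 5.8 0; 0.1 0 5.8 0'
python3 -m creep '0 0 0 0; 0 0 0 0; 0 0 0 0; 0 0 0 0; 0 0 0 0; 0 0 0 0' 2
python3 -m creep '0 0 -1 0; 0 0 -4 0; 0 0 -9 0; 0 0 -14 0; 0 0 -18 0; 0 0 -20 0; 0 0 -20 0'
```

```text
time: 2.95
eef_pos: [0.4798, -0.2113, 0.0342]
eef_rot: [0.0, 1.0, 0.001, 0.001]
ft_force: [-0.5, 0.2, -0.1]
opening: 0.539
grip_force: 0.0
time: 3.55
eef_pos: [0.4792, -0.2109, 0.0331]
eef_rot: [-0.0, 1.0, 0.001, -0.0]
ft_force: [0.0, 0.0, 0.5]
opening: 0.212
grip_force: 0.0
time: 4.25
eef_pos: [0.4806, -0.2115, 0.2369]
eef_rot: [0.001, 1.0, 0.001, 0.003]
ft_force: [1.1, -1.0, -1.0]
opening: 0.216
grip_force: 0.0
```

Run:
```python
from h import *
T=wristT()
im=get_image('wrist');cv2.imwrite('pics/w3.png',im)
for n,im,T in(('wrist',im,T),('side',get_image('side'),None),('top',get_image('top'),None)):
  for c,st in blobs(im,(0,150,60),(8,255,255),60): print(n,c,st,onz(n,c,.04,T))
```

```text
wrist [344.7896 165.013 ] [332 152  26  27 537] [ 0.505  -0.2921  0.04  ]
wrist [278.8372 188.5651] [266 175  26  27 522] [ 0.4756 -0.2117  0.04  ]
wrist [345.203  216.6702] [333 203  25  27 473] [ 0.4395 -0.2962  0.04  ]
side [254.5878 313.5551] [247 303  15  24 245] [ 0.4764 -0.2161  0.04  ]
side [270.3537 346.0612] [263 335  16  26 294] [ 0.5055 -0.2935  0.04  ]
side [235.9533 350.3733] [228 339  16  26 300] [ 0.4414 -0.2976  0.04  ]
top [385.6296 282.0617] [381 277  10  11  81] [ 0.5053 -0.2917  0.04  ]
top [379.907  302.7093] [375 298  11  11  86] [ 0.4405 -0.2958  0.04  ]
```

View pics/w3.png

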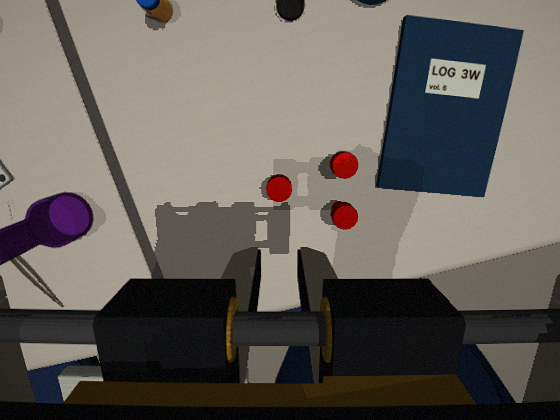

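The stopper at (279,188) has not moved; the fingers closed on nothing. In the picture the finger-tips at (262,250) and (298,250) look about 36 mm short of the reported TCP, so I'm checking that in an enlarged crop.

Run:
```python
from h import *
im=cv2.imread('pics/w3.png')[150:300,190:370]
im=np.clip(im.astype(float)*1.8,0,255).astype(np.uint8)
cv2.imwrite('pics/c2.png',cv2.resize(im,None,fx=4,fy=4,interpolation=2))
m=camera_model('wrist');M=np.linalg.inv(m['mount'])
for z in(0,-.019,-.036): 
  for x in(-.0075,.0075):
    p=np.array([x,.0099,z,1.]);print(x,z,cv2.projectPoints((M@p)[None,:3],np.zeros(3),np.zeros(3),m['intrinsics'],m['dist_coeffs'])[0].ravel())
```

```text
-0.0075 0 [294.0388 249.5723]
0.0075 0 [294.3518 228.0727]
-0.0075 -0.019 [295.4398 261.387 ]
0.0075 -0.019 [295.8149 238.13  ]
-0.0075 -0.036 [296.9283 273.9507]
0.0075 -0.036 [297.3763 248.8713]
```

View pics/c2.png

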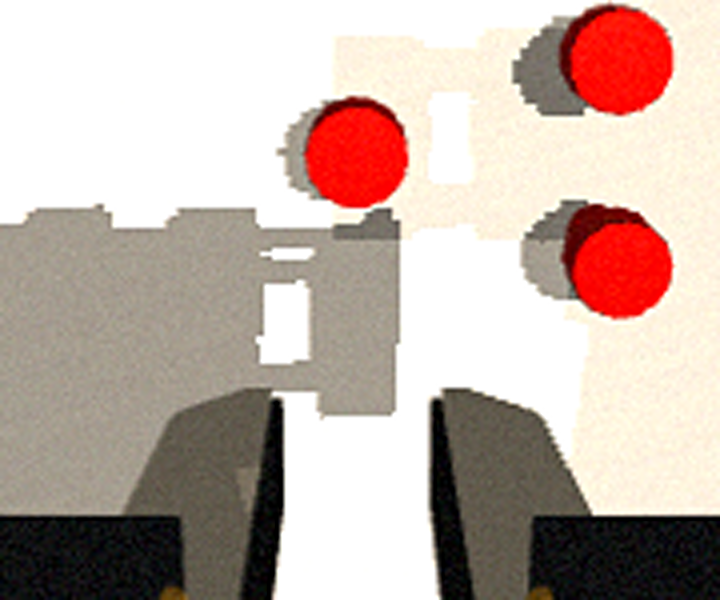

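The pad tips sit at (260,250) and (298,250), which projects to about 36 mm behind the reported TCP. I'll go lower in small steps, watching the force.

```bash
python3 -m creep '0 0 1 0; -0.2 0 5 0; -0.3 0 10 0; -0.3 0 15 0; -0.3 0 18 0; -0.3 0 20 0; -0.3 0 21 0; -0.3 0 22 0; -0.3 0 22.5 0; -0.3 0 22.5 0' 5
python3 -m creep '0 0 0 0; 0 0 0 0; 0 0 0 0; 0 0 0 0; 0 0 0 0; 0 0 0 0' 2
```

```text
time: 5.4
eef_pos: [0.4762, -0.2109, 0.0079]
eef_rot: [-0.0, 1.0, 0.001, -0.0]
ft_force: [0.2, -0.1, -0.8]
opening: 0.539
grip_force: 0.0
time: 6.0
eef_pos: [0.4767, -0.2112, 0.0086]
eef_rot: [0.0, 1.0, 0.001, 0.001]
ft_force: [0.2, 0.3, 6.3]
opening: 0.324
grip_force: 30.0
```

```bash
python3 -m creep '0 0 0 0; 0 0 0 0; 0 0 0 0; 0 0 0.4 0; 0 0 0.8 0; 0 0 0.8 0; 0 0 0.8 0' 5
python3 -m creep '0 0 0 0; 0 0 0 0; 0 0 0 0; 0 0 0 0; 0 0 0 0; 0 0 0 0' 2
python3 - <<'E'
from h import *
s=get_state();print(s['ft_force'],s['joint_pos'])
im=get_image('wrist')[150:320,200:360];cv2.imwrite('pics/w4.png',cv2.resize(np.clip(im*1.6,0,255).astype(np.uint8),None,fx=3.5,fy=3.5,interpolation=2))
im2=get_image('side')[280:380,200:310];cv2.imwrite('pics/s4.png',cv2.resize(np.clip(im2*1.6,0,255).astype(np.uint8),None,fx=5,fy=5,interpolation=2))
a=cv2.imread('pics/w4.png');b=cv2.imread('pics/s4.png');
c=np.zeros((600,800,3),np.uint8);a=cv2.resize(a,(400,425));b=cv2.resize(b,(400,364));c[:425,:400]=a;c[:364,400:]=b;cv2.imwrite('pics/c4.png',c[:430])
E
```

```text
time: 6.7
eef_pos: [0.476, -0.2108, -0.0002]
eef_rot: [-0.0, 1.0, 0.001, -0.0]
ft_force: [-0.6, -0.6, 0.8]
opening: 0.538
grip_force: 0.0
time: 7.3
eef_pos: [0.4763, -0.2109, 0.0002]
eef_rot: [0.0, 1.0, 0.001, 0.0]
ft_force: [-0.3, 0.8, 0.1]
opening: 0.337
grip_force: 30.0
[-0.2807  0.8263  0.149 ] [ 0.3224  0.6456 -0.0209  2.2003  0.0433  0.296  -1.3046]
```

View pics/c4.png

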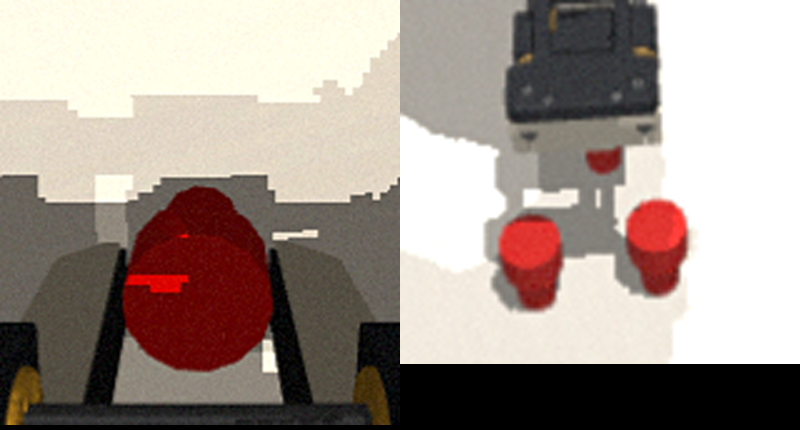

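The stopper is held between the pads at its head (left half: pad tips at crop (123,248) and (272,248), about 8 mm above the head's underside). The other two stoppers stand untouched. Next I lift it and move to where the wrist camera can see the flask mouth.

```bash
python3 -m creep '0 0 -1 0; 0 0 -4 0; 0 0 -8 0; 0 0 -13 0; 0 0 -18 0; 0 0 -21 0; 0 0 -22 0; 0 0 -22 0'
python3 -m creep '-0.5 -1 0 0; -1 -4 0 0; -2 -8 0 0; -3 -12 0 0; -4 -16 0 0; -5 -20 0 0; -6 -25 0 0; -6 -30 0 0; -6 -35 0 0; -6 -39 0 0; -6 -42 0 0; -6 -43 0 0'
python3 -m creep '0 0 0 0; 0 0 0 0; 0 0 0 0; 0 0 0 0'
python3 - <<'E'
from h import *
T=wristT();s=get_state();print(s['eef_pos'],s['joint_pos'])
im=get_image('wrist');cv2.imwrite('pics/w5.png',im);cv2.imwrite('pics/t5.png',get_image('top'));cv2.imwrite('pics/s5.png',get_image('side'))
for nm,lo,hi in(('red',(0,150,50),(7,255,255)),('amber',(8,120,30),(22,255,255)),('blue',(100,150,50),(118,255,255))):
  for c,st in blobs(im,lo,hi,150): print(nm,c,st)
E
```

```text
time: 8.2
eef_pos: [0.4766, -0.2111, 0.2217]
eef_rot: [0.0, 1.0, 0.001, 0.001]
ft_force: [-1.0, -0.3, -0.5]
opening: 0.33
grip_force: 30.0
time: 9.4
eef_pos: [0.4133, 0.2221, 0.2182]
eef_rot: [0.0, 1.0, 0.003, -0.002]
ft_force: [-0.1, -1.3, 0.3]
opening: 0.332
grip_force: 30.0
time: 9.8
eef_pos: [0.4155, 0.2175, 0.22]
eef_rot: [0.0, 1.0, -0.0, -0.0]
ft_force: [0.4, 0.1, -1.5]
opening: 0.333
grip_force: 30.0
[0.4155 0.2175 0.22  ] [-0.4005  0.2526 -0.251   2.1093  0.088   0.7897 -2.2769]
red [278.7953 263.7343] [ 249  225   60   73 2819]
amber [272.4363 110.3194] [ 243   79   60   63 2943]
amber [206.9439 328.5594] [201 296  16  66 606]
amber [350.5282 329.5385] [341 297  17  66 585]
amber [306.6071 392.5259] [   91   374   411    33 10139]
blue [271.3774 109.5352] [ 234   71   76   79 1362]
blue [238.9795 372.3515] [229 356  23  27 293]
```

View pics/w5.png

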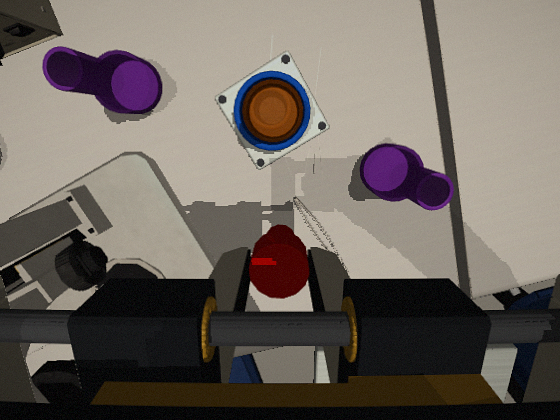

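The amber flask appears almost directly under the camera at (272,110), inside the blue ring. The stand's foot is rotated, with corners at (287,52), (328,127), (260,168) and (215,98). The held stopper is at (279,264).

Run:
```python
from h import *
s=get_state();P=np.eye(4);P[:3,:3]=quat(s['eef_rot']);P[:3,3]=s['eef_pos'];T=P@camera_model('wrist')['mount']
im=cv2.imread('pics/w5.png')
print('base/ring', onz('wrist',(272.9,110.5),.045,T), onz('wrist',(272,110.5),.045,T))
g=cv2.resize(im[60:165,215:330],None,fx=4,fy=4,interpolation=2)
for ch in(0,1,2):
  c=cv2.HoughCircles(cv2.medianBlur(g[:,:,ch],7),cv2.HOUGH_GRADIENT_ALT,1,2,param1=40,param2=.6,minRadius=30,maxRadius=170)
  if c is not None:
    for x,y,r in c.reshape(-1,c.shape[-1])[:,:3][:8]:
      px=(x/4+215-.375,y/4+60-.375);print(ch,px,'r',r/4,[onz('wrist',px,z,T)[:2] for z in(.155,.05)])
# side/top rim
S=cv2.imread('pics/s5.png');
for z in(.015,.017,.02): pass
for n,f in(('side','s5'),('top','t5')):
  for c,st in blobs(cv2.imread(f'pics/{f}.png'),(8,120,30),(22,255,255),200): print(n,c,st)
# stopper in hand: head ellipse
h=cv2.cvtColor(im,cv2.COLOR_BGR2HSV);m=cv2.inRange(h,np.array((0,150,50)),np.array((8,255,255)))[220:300,240:320]
for r in range(0,80,6):
  q=np.where(m[r])[0]
  if len(q):print(r+220,q.min()+240,q.max()+240,end=' | ')
```

```text
base/ring [0.5017 0.2251 0.045 ] [0.5017 0.2261 0.045 ]
0 (np.float32(269.875), np.float32(110.625)) r 39.319782 [array([0.4982, 0.2256]), array([0.5014, 0.2283])]
0 (np.float32(276.125), np.float32(112.125)) r 35.5158 [array([0.4971, 0.2207]), array([0.4998, 0.2215])]
0 (np.float32(269.125), np.float32(109.125)) r 39.772953 [array([0.4993, 0.2261]), array([0.503 , 0.2291])]
0 (np.float32(272.375), np.float32(118.375)) r 38.91379 [array([0.4923, 0.2236]), array([0.4932, 0.2256])]
0 (np.float32(279.625), np.float32(112.375)) r 38.70223 [array([0.4969, 0.2179]), array([0.4996, 0.2177])]
0 (np.float32(279.625), np.float32(113.875)) r 39.073334 [array([0.4958, 0.2179]), array([0.498 , 0.2177])]
0 (np.float32(271.625), np.float32(110.625)) r 32.392994 [array([0.4982, 0.2242]), array([0.5014, 0.2264])]
0 (np.float32(267.875), np.float32(112.375)) r 35.320515 [array([0.4969, 0.2271]), array([0.4996, 0.2305])]
1 (np.float32(267.625), np.float32(114.375)) r 34.228104 [array([0.4954, 0.2274]), array([0.4975, 0.2308])]
1 (np.float32(270.875), np.float32(118.125)) r 38.445877 [array([0.4925, 0.2
[... 1052 characters left out ...]
4675 [array([0.5038, 0.2244]), array([0.5092, 0.2266])]
2 (np.float32(264.125), np.float32(115.875)) r 31.305065 [array([0.4942, 0.2301]), array([0.4959, 0.2346])]
2 (np.float32(268.625), np.float32(107.125)) r 39.456375 [array([0.5008, 0.2265]), array([0.5051, 0.2296])]
2 (np.float32(279.125), np.float32(111.625)) r 33.6682 [array([0.4975, 0.2183]), array([0.5004, 0.2182])]
2 (np.float32(274.875), np.float32(110.375)) r 34.292374 [array([0.4984, 0.2217]), array([0.5017, 0.2228])]
side [261.0514 177.7105] [251 154  22  42 525]
226 274 286 | 232 269 292 | 238 260 298 | 244 255 301 | 250 254 304 | 256 252 306 | 262 251 307 | 268 249 308 | 274 251 308 | 280 251 306 | 286 256 303 | 292 262 295 |
```

Run:
```python
from h import *
im=cv2.imread('pics/w5.png')[70:150,232:312]
im=np.clip(im.astype(float)*2.2,0,255).astype(np.uint8)
im=cv2.resize(im,None,fx=7,fy=7,interpolation=2)
for k in range(0,80,10):
  cv2.putText(im,str(232+k),(k*7,10),0,.35,(255,255,255),1);cv2.putText(im,str(70+k),(0,k*7+8),0,.35,(255,255,255),1);im[::4,k*7]=255;im[k*7,::4]=255
cv2.imwrite('pics/c6.png',im)
```

```text
(no output)
```

View pics/c6.png

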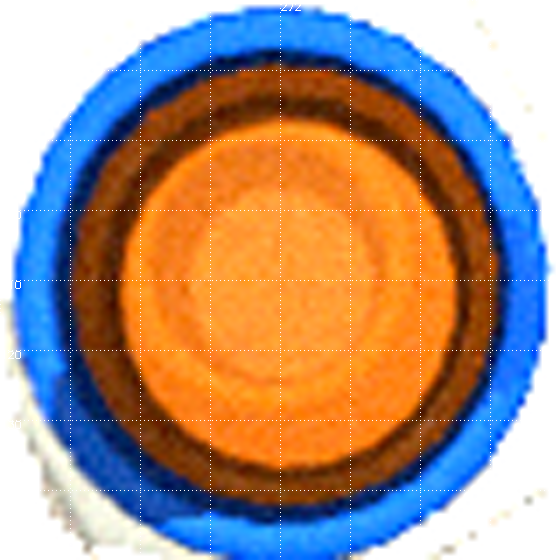

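The crop shows the amber base disc seen through the glass at (273,112). The faint bore edges look centred at about (270.6,108.9) for the mouth and (272,110) for the neck's foot. I'll firm these up numerically and locate the stopper in the hand.

Run:
```python
from h import *
s=get_state();P=np.eye(4);P[:3,:3]=quat(s['eef_rot']);P[:3,3]=s['eef_pos'];T=P@camera_model('wrist')['mount']
im=cv2.imread('pics/w5.png')
g=cv2.bilateralFilter(cv2.resize(im[80:140,240:302],None,fx=6,fy=6,interpolation=2),9,12,9)
for ch in(1,2):
  q=cv2.createCLAHE(4,(4,4)).apply(g[:,:,ch])
  for z,lo,hi in((.155,92,106),(.155,124,135),(.082,74,84),(.01,138,150)):
    c=cv2.HoughCircles(q,cv2.HOUGH_GRADIENT,1,3,param1=60,param2=12,minRadius=lo,maxRadius=hi)
    if c is not None:
      for x,y,r in c[0][:2]:
        px=((x+.5)/6+239.5,(y+.5)/6+79.5);print(ch,z,np.round(px,1),'r',r/6,onz('wrist',px,z,T)[:2])
# stopper in hand: head widest row = top-face centre; top face at tip -14mm => tool z -.05
zt=s['eef_pos'][2]+.05
print('head top',onz('wrist',(278.7,268.5),zt,T),s['eef_pos'])
# small end seen at top: cols 274-286 row ~225
print('small end',onz('wrist',(280,229.5),s['eef_pos'][2],T))
```

```text
1 0.155 [269.5 107.8] r 17.383333 [0.5003 0.2259]
1 0.155 [269.7 106.7] r 16.833334 [0.5012 0.2257]
1 0.155 [272.8 108.8] r 22.4 [0.4996 0.2232]
1 0.155 [272.7 109.7] r 22.4 [0.4989 0.2234]
1 0.082 [285.7 123.7] r 13.716667 [0.4878 0.2116]
1 0.082 [272.  110.8] r 13.533333 [0.5002 0.2253]
1 0.01 [272.8 112. ] r 24.35 [0.501  0.2258]
1 0.01 [273.  111.3] r 23.983332 [0.5018 0.2256]
2 0.155 [270.  106.8] r 17.383333 [0.5011 0.2255]
2 0.155 [270.2 107.8] r 16.833334 [0.5003 0.2253]
2 0.155 [278.5 104. ] r 22.216667 [0.5032 0.2188]
2 0.155 [272.7 109.7] r 22.4 [0.4989 0.2234]
2 0.082 [271.7 110.8] r 13.716667 [0.5002 0.2257]
2 0.082 [271.2 110.3] r 13.166667 [0.5007 0.2262]
2 0.01 [272.7 112.2] r 24.35 [0.5008 0.226 ]
2 0.01 [272.7 112.7] r 23.983332 [0.5002 0.226 ]
head top [0.418  0.2185 0.2702] [0.4156 0.2183 0.2202]
small end [0.4221 0.2177 0.2202]
```

```bash
python3 -m creep '1 -0.2 0 0; 3 -0.4 0 0; 5 -0.6 0 0; 7 -0.8 0 0; 8 -0.8 0 0; 8.4 -0.8 0.5 0; 8.4 -0.8 2 0; 8.4 -0.8 4 0; 8.4 -0.8 5.3 0; 8.4 -0.8 5.3 0; 8.4 -0.8 5.3 0; 8.4 -0.8 5.3 0'
python3 -c "
from h import *
print(get_state()['eef_pos'])
for n in('side','top'):cv2.imwrite(f'pics/{n}7.png',get_image(n))"
```

```text
time: 11.15
eef_pos: [0.4997, 0.2274, 0.1678]
eef_rot: [-0.0, 1.0, 0.001, 0.0]
ft_force: [0.1, -1.0, -0.4]
opening: 0.335
grip_force: 30.0
[0.4997 0.2274 0.1678]
```

```bash
python3 -m creep '0 0.15 0 0; 0 0.15 0.4 0; 0 0.15 0.8 0; 0 0.15 1.2 0; 0 0.15 1.6 0; 0 0.15 1.6 0'
python3 -m creep '0 0 0.4 0; 0 0 0.8 0; 0 0 0.8 0; 0 0 0.8 0'
```

```text
time: 11.85
eef_pos: [0.499, 0.2255, 0.1503]
eef_rot: [0.0, 1.0, 0.001, -0.001]
ft_force: [0.6, -0.8, 0.2]
opening: 0.333
grip_force: 30.0
time: 12.25
eef_pos: [0.4993, 0.2256, 0.143]
eef_rot: [0.0, 1.0, 0.001, -0.0]
ft_force: [0.9, 1.0, -0.9]
opening: 0.336
grip_force: 30.0
```

Small end at 0.143 m with no force, so it is about 12 mm into the neck. Continuing down.

```bash
python3 -m creep '0 0 0.4 0; 0 0 0.8 0; 0 0 1.2 0; 0 0 1.2 0; 0 0 1.2 0'
python3 -m creep '0 0 0.2 0; 0 0 0.4 0; 0 0 0.5 0; 0 0 0.5 0'
python3 - <<'E'
from h import *
s=get_state();print(s['ft_force'],s['eef_pos'])
for n in('side','top'):
  im=get_image(n);cv2.imwrite(f'pics/{n}8.png',im)
  for c,st in blobs(im,(0,150,50),(7,255,255),15): print(n,c,st)
E
```

```text
time: 12.75
eef_pos: [0.4993, 0.2256, 0.1309]
eef_rot: [0.0, 1.0, 0.001, -0.0]
ft_force: [0.6, -0.2, -0.3]
opening: 0.335
grip_force: 30.0
time: 13.15
eef_pos: [0.5003, 0.2259, 0.1269]
eef_rot: [-0.0, 1.0, 0.001, 0.001]
ft_force: [0.3, -0.9, 7.6]
opening: 0.336
grip_force: 30.0
[ 0.2787 -0.8718  7.6013] [0.5003 0.2259 0.1269]
side [259.9667 153.7667] [255 148  11  11  30]
side [270.3584 345.9454] [263 335  16  26 293]
side [235.9233 350.18  ] [228 339  16  26 300]
top [283.7568 140.    ] [280 136  10  10  37]
top [385.3721 282.2907] [381 277  10  11  86]
top [379.75   302.7273] [375 298  11  11  88]
```

Contact came at TCP z 0.127 with 7.6 N, just where the head should meet the rim. Releasing now, then checking after moving down around the neck.

```bash
python3 -m creep '0 0 0 0; 0 0 0 0; 0 0 0 0; 0 0 0 0; 0 0 0 0' 6
python3 -m creep '0 0 -2 0; 0 0 -5 0; 0 0 -5 0; 0 0 -5 0'
python3 - <<'E'
from h import *
T=wristT();s=get_state();print(s['eef_pos'])
im=get_image('wrist');cv2.imwrite('pics/w9.png',im)
for c,st in blobs(im,(0,150,50),(7,255,255),200): print(c,st,onz('wrist',(st[0]+st[2]/2,st[1]+st[3]/2),.177,T))
for n in('side','top'):
  im=get_image(n);cv2.imwrite(f'pics/{n}9.png',im)
  for c,st in blobs(im,(0,150,50),(7,255,255),15): print(n,c,st)
  for c,st in blobs(im,(8,120,30),(22,255,255),150): print(n,'amber',c,st)
E
```

```text
time: 13.75
eef_pos: [0.4993, 0.2256, 0.1259]
eef_rot: [0.0, 1.0, 0.001, -0.0]
ft_force: [0.7, 0.4, -0.1]
opening: 0.642
grip_force: 0.0
time: 14.15
eef_pos: [0.4996, 0.2257, 0.1765]
eef_rot: [-0.0, 1.0, 0.001, 0.001]
ft_force: [-1.2, -0.2, 0.1]
opening: 0.648
grip_force: 0.0
[0.4996 0.2257 0.1765]
[280.3137 233.0714] [ 257  207   48   52 1667] [0.5039 0.2245 0.177 ]
side [260.1154 152.5769] [255 147  11  12  78]
side [270.4062 345.7292] [263 335  16  26 288]
side [235.8758 350.1376] [228 339  16  26 298]
side amber [261.006 179.466] [251 157  22  39 500]
top [385.4302 282.3256] [381 277  10  12  86]
top [379.7033 302.8571] [375 298  11  11  91]
```

```bash
python3 -m creep '0.1 0.1 2 0; 0.2 0.1 5 0; 0.2 0.1 7 0; 0.2 0.1 8.5 0; 0.2 0.1 9.5 0; 0.2 0.1 10.1 0; 0.2 0.1 10.1 0; 0.2 0.1 10.1 0'
python3 -m creep '0 0 0 0; 0 0 0 0; 0 0 0 0; 0 0 0 0; 0 0 0 0; 0 0 0 0' 2.2
```

```text
time: 15.1
eef_pos: [0.5016, 0.2248, 0.0754]
eef_rot: [-0.0, 1.0, 0.001, 0.0]
ft_force: [-0.1, 0.3, -0.0]
opening: 0.648
grip_force: 0.0
time: 15.7
eef_pos: [0.5017, 0.2245, 0.0756]
eef_rot: [-0.0, 1.0, 0.001, 0.0]
ft_force: [-0.7, -2.1, 5.5]
opening: 0.473
grip_force: 30.2
```

The opening stopped at 44 mm with 5.5 N upward, but the neck is 34 mm, so something other than the neck is between the pads. Looking before I lift.

Run:
```python
from h import *
T=wristT();s=get_state();print(s['eef_pos'],s['opening'],s['ft_force'],s['torque'])
w=get_image('wrist');sd=get_image('side');tp=get_image('top')
for n,i in(('w10',w),('s10',sd),('t10',tp)): cv2.imwrite(f'pics/{n}.png',i)
f=lambda i,k:np.clip(i.astype(float)*k,0,255).astype(np.uint8)
c=np.zeros((600,800,3),np.uint8)
c[:,:400]=cv2.resize(f(w[190:370,220:340],2.),(400,600),interpolation=2)
c[:400,400:]=cv2.resize(f(sd[110:220,205:315],2.),(400,400),interpolation=2)
c[400:,400:]=cv2.resize(f(cv2.imread('pics/w9.png')[180:300,160:400],1.6),(400,200),interpolation=2)
cv2.imwrite('pics/c10.png',c)
for nm,lo,hi in(('red',(0,150,50),(7,255,255)),('amber',(8,120,30),(22,255,255))):
  for n,i in(('w',w),('s',sd)):
    for cc,st in blobs(i,lo,hi,60): print(nm,n,cc,st)
m=camera_model('wrist');M=np.linalg.inv(m['mount'])
for z in(0,-.019,-.036,-.055):
  p=np.array([.0075,.022,z,1.]);print(z,cv2.projectPoints((M@p)[None,:3],np.zeros(3),np.zeros(3),m['intrinsics'],m['dist_coeffs'])[0].ravel())
```

```text
[0.5017 0.2245 0.0756] 0.47334493461295396 [-0.6505 -2.1041  5.5181] [-0.3479  0.0528 -0.0268]
red w [279.3517 294.1442] [ 242  273   75   38 1706]
red w [278.6367 355.7299] [ 239  346   79   25 1233]
red s [270.367  346.0067] [263 335  16  26 297]
red s [235.8407 350.0576] [228 339  16  26 295]
amber w [279.1635 230.7982] [ 234  179   91  131 7160]
amber w [179.6225 328.5817] [172 296  21  66 710]
amber w [377.9361 328.8168] [366 296  21  66 704]
amber w [336.3779 392.3023] [  122   373   412    34 10033]
amber s [261.2249 184.209 ] [251 158  22  38 378]
amber s [343.1167 267.3667] [339 264  10   8  60]
0 [312.9476 228.0781]
-0.019 [316.1521 238.1313]
-0.036 [319.5715 248.8664]
-0.055 [324.2107 263.4445]
```

View pics/c10.png

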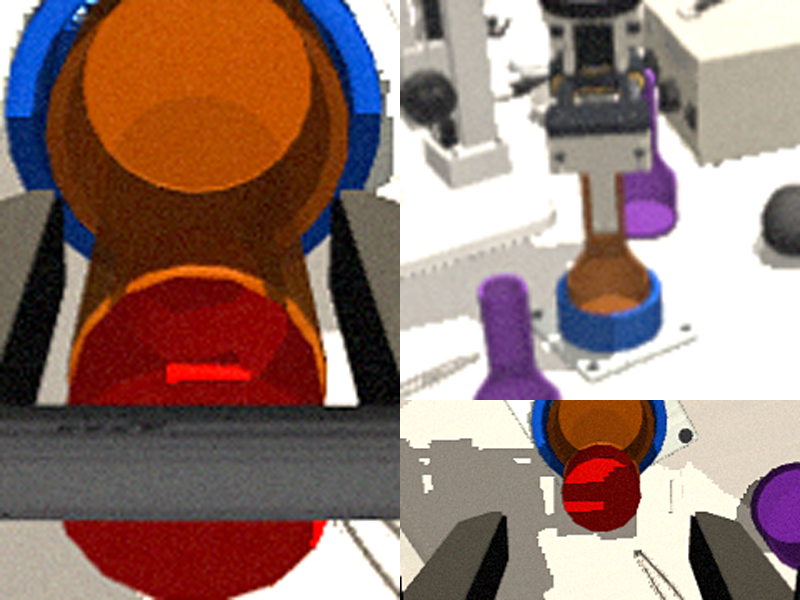

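Run:
```python
from h import *
for y in(.20,.185,.17):
  o,d=ray('side',(261.4,174.6));print('tip',y,o+d*(y-o[1])/d[1])
m=camera_model('side');Ti=np.linalg.inv(m['T'])
def pr(p):return cv2.projectPoints((Ti@np.r_[p,1])[None,:3],np.zeros(3),np.zeros(3),m['intrinsics'],m['dist_coeffs'])[0].ravel()
for z in(.177,.155,.111,.082,.0756,.056): print(z,pr(np.array([.5017,.2245,z])),pr(np.array([.5017,.2245-.035,z])))
s=cv2.imread('pics/s10.png');t=cv2.imread('pics/s5.png')
print(s[150:185,261].tolist());
```

```text
tip 0.2 [0.5018 0.2    0.1098]
tip 0.185 [0.502  0.185  0.1191]
tip 0.17 [0.5023 0.17   0.1284]
0.177 [259.8222 148.7007] [260.021  155.0194]
0.155 [260.2863 155.8507] [260.4952 162.2815]
0.111 [261.1819 169.6365] [261.4097 176.2692]
0.082 [261.7496 178.3663] [261.9887 185.1169]
0.0756 [261.8726 180.2562] [262.114  187.0314]
0.056 [262.2441 185.9643] [262.4926 192.8114]
[[69, 76, 79], [70, 77, 81], [71, 77, 81], [74, 80, 84], [71, 79, 82], [69, 77, 80], [71, 78, 81], [72, 78, 80], [69, 77, 79], [71, 79, 82], [69, 76, 80], [70, 78, 82], [71, 77, 80], [74, 79, 81], [69, 76, 78], [72, 79, 82], [72, 79, 82], [71, 80, 82], [70, 77, 79], [69, 76, 79], [70, 78, 79], [69, 75, 79], [66, 73, 76], [56, 62, 71], [35, 47, 62], [15, 35, 57], [19, 35, 54], [13, 30, 49], [19, 33, 52], [22, 33, 53], [18, 33, 51], [18, 37, 61], [20, 39, 67], [22, 40, 66], [21, 39, 66]]
```

```bash
python3 -m creep '0 0 0 0; 0 0 0 0; 0 0 0 0; 0 0 0 0; 0 0 0 0' 2.2
python3 - <<'E'
from h import *
for f in('w9','w10'):
  im=cv2.imread(f'pics/{f}.png')
m=camera_model('wrist');T=wristT()
w=cv2.imread('pics/w10.png');h=cv2.cvtColor(w,cv2.COLOR_BGR2HSV);r=cv2.inRange(h,np.array((0,150,40)),np.array((7,255,255)))
for row in(280,290,300,308,350,356,362):
  q=np.where(r[row,200:360])[0]+200;print(row,q.min(),q.max())
M=np.linalg.inv(m['mount'])
P=np.eye(4);s=get_state();P[:3,:3]=quat(s['eef_rot']);P[:3,3]=s['eef_pos']
for z in(.177,.155):
  for dx,dy in((.016,0),(-.016,0),(0,.016),(0,-.016)):
    p=M@np.linalg.inv(P)@np.array([.5017+dx,.2245+dy,z,1]);print(z,dx,dy,cv2.projectPoints(p[None,:3],np.zeros(3),np.zeros(3),m['intrinsics'],m['dist_coeffs'])[0].ravel())
E
```

```text
time: 16.35
eef_pos: [0.5017, 0.2245, 0.0756]
eef_rot: [-0.0, 1.0, 0.001, 0.0]
ft_force: [-1.4, -1.7, 6.2]
opening: 0.468
grip_force: 30.2
280 256 302
290 246 310
300 244 314
308 241 316
350 241 316
356 247 311
362 251 304
0.177 0.016 0 [279.6317 296.8395]
0.177 -0.016 0 [279.3573 372.6193]
0.177 0 0.016 [235.0858 336.1323]
0.177 0 -0.016 [323.8824 336.314 ]
0.155 0.016 0 [279.497  269.2325]
0.155 -0.016 0 [279.2725 335.9198]
0.155 0 0.016 [241.6673 303.592 ]
0.155 0 -0.016 [317.0881 303.7533]
```

```bash
python3 -m creep '0 0 0 0; 0 0 0 0; 0 0 0 0; 0 0 -1 0; 0 0 -1.7 0; 0 0 -1.7 0; 0 0 -1.7 0' 6
python3 -m creep '0 0 0 0; 0 0 0 0; 0 0 0 0; 0 0 0 0; 0 0 0 0; 0 0 0 0; 0 0 0 0' 2.2
python3 - <<'E'
from h import *
w=get_image('wrist');cv2.imwrite('pics/w11.png',w)
for nm,lo,hi in(('red',(0,150,50),(7,255,255)),('amber',(8,120,30),(22,255,255))):
    for cc,st in blobs(w,lo,hi,60): print(nm,cc,st)
E
```

```text
time: 17.05
eef_pos: [0.5016, 0.2247, 0.0926]
eef_rot: [-0.0, 1.0, 0.001, 0.0]
ft_force: [-0.1, 0.5, 0.1]
opening: 0.648
grip_force: 0.0
time: 17.75
eef_pos: [0.5013, 0.2246, 0.092]
eef_rot: [0.0, 1.0, 0.001, -0.0]
ft_force: [0.5, -1.4, -2.4]
opening: 0.434
grip_force: 29.7
red [278.1547 287.8088] [ 241  257   76   54 2657]
amber [279.1336 220.5783] [ 237  174   85  116 5926]
amber [187.12  328.803] [180 296  20  66 675]
amber [370.3634 329.0225] [359 296  20  66 666]
amber [328.4908 392.3727] [  113   373   412    34 10110]
```

```bash
python3 - <<'E'
from h import *
a=cv2.imread('pics/side9.png');b=get_image('side');cv2.imwrite('pics/s12.png',b)
d=cv2.absdiff(a,b).max(2)
for r in range(146,200,3): print(r,[int(v) for v in d[r,244:282:2]])
E
python3 -m creep '0 0 -0.5 0; 0 0 -1 0; 0 0 -2 0; 0 0 -3 0; 0 0 -3 0; 0 0 -3 0'
python3 - <<'E'
from h import *
b=get_image('side');a=cv2.imread('pics/s12.png');cv2.imwrite('pics/s13.png',b)
for im in(a,b):
  for nm,lo,hi in(('red',(0,150,40),(7,255,255)),('amber',(8,120,20),(22,255,255)),('blue',(100,150,60),(118,255,255))):
    for cc,st in blobs(im,lo,hi,15):
      if cc[1]<250:print(nm,cc,st)
w=get_image('wrist');cv2.imwrite('pics/w13.png',w)
for nm,lo,hi in(('red',(0,150,50),(7,255,255)),('amber',(8,120,30),(22,255,255))):
    for cc,st in blobs(w,lo,hi,200): print(nm,cc,st)
E
```

```text
146 [8, 86, 107, 77, 77, 74, 63, 64, 20, 68, 74, 44, 48, 25, 55, 6, 2, 3, 3]
149 [3, 85, 96, 84, 89, 16, 68, 60, 62, 58, 50, 46, 49, 33, 68, 11, 1, 2, 3]
152 [0, 18, 8, 19, 17, 2, 40, 58, 64, 57, 15, 0, 2, 4, 1, 5, 3, 2, 5]
155 [1, 2, 1, 2, 1, 11, 20, 56, 54, 55, 11, 5, 7, 3, 5, 5, 2, 2, 1]
158 [2, 4, 2, 3, 4, 4, 8, 46, 47, 55, 10, 2, 4, 3, 3, 5, 3, 4, 3]
161 [2, 1, 2, 1, 2, 2, 2, 58, 52, 59, 11, 4, 4, 1, 2, 3, 2, 3, 5]
164 [2, 1, 2, 3, 1, 10, 7, 50, 55, 54, 15, 2, 9, 2, 1, 1, 2, 10, 2]
167 [2, 3, 2, 3, 3, 1, 7, 49, 45, 44, 18, 3, 4, 3, 2, 5, 2, 4, 5]
170 [2, 1, 1, 0, 2, 1, 6, 9, 7, 3, 4, 4, 2, 3, 1, 1, 4, 2, 1]
173 [8, 51, 41, 42, 39, 6, 4, 0, 2, 3, 1, 3, 3, 2, 2, 2, 3, 1, 3]
176 [27, 27, 27, 23, 27, 21, 2, 3, 8, 3, 2, 2, 2, 2, 2, 2, 1, 2, 1]
179 [46, 45, 3, 2, 1, 30, 2, 6, 5, 7, 10, 2, 14, 2, 2, 4, 5, 2, 2]
182 [2, 1, 5, 63, 52, 8, 4, 5, 2, 4, 6, 8, 5, 6, 1, 1, 3, 1, 2]
185 [4, 3, 4, 2, 4, 1, 1, 2, 4, 4, 9, 9, 5, 6, 5, 2, 1, 1, 3]
188 [2, 1, 11, 4, 13, 3, 1, 4, 10, 3, 0, 3, 1, 2, 9, 4, 2, 3, 1]
191 [2, 2, 8, 7, 4, 4, 2, 1, 10, 4, 8, 7, 3, 7, 4, 1, 3, 1, 2]
194 [24, 2, 5, 19, 9, 7, 4, 2, 1, 5, 6, 3, 1, 3, 7, 6, 1, 2, 3]
197 [1, 2, 3, 3, 1, 3, 17, 24, 28, 16, 2, 1, 10, 7, 2, 3, 2, 2, 1]
time: 18.45
eef_pos: [0.5016, 0.2247, 0.1227]
eef_rot: [-0.0, 1.0, 0.001, 0.0]
ft_force: [-0.7, 0.1, -1.5]
opening: 0.433
grip_force: 29.7
amber [261.1759 182.9904] [251 157  22  39 415]
blue [265.2047 199.1628] [251 185  25  22 215]
amber [272.8636  89.7273] [271  87   4   7  22]
amber [261.0895 178.0659] [251 147  22  49 592]
blue [264.9573 198.7949] [251 185  25  21 234]
blue [249.5333 191.0667] [248 187   4   8  15]
red [278.014  287.9025] [ 241  257   76   55 2707]
amber [278.9947 219.9293] [ 237  173   85  117 6055]
amber [187.1858 328.8555] [180 296  20  66 678]
amber [370.3609 329.0547] [359 296  20  66 676]
amber [328.6396 392.3869] [  114   373   412    34 10083]
```

Everything rises together: the amber top in the side view went from row 157 to 147, the stopper is unchanged in the wrist view, and there's about 1.5 N of weight. So the neck is held and the stopper came with it. The moves have no tilt axis, so I'll draw the flask clear, set its body against the outside of the fixed stand's rim on the +x side, and pivot it about the finger axis.

```bash
python3 -m creep '0 0 -1 0; 0 0 -3 0; 0 0 -5 0; 0 0 -7 0; 0 0 -7.5 0; 0 0 -7.5 0; 0 0 -7.5 0; 0 0 -7.5 0'
python3 -m creep '1 0 0 0; 2.5 0 0 0; 4.5 0 0 0; 6.5 0 0 0; 8 0 0 0; 9 0 0 0; 9.3 0 0 0; 9.3 0 0 0; 9.3 0 0 0'
python3 - <<'E'
from h import *
T=wristT();s=get_state();print(s['eef_pos'],s['opening'])
w=get_image('wrist');cv2.imwrite('pics/w14.png',w);b=get_image('side');cv2.imwrite('pics/s14.png',b);t=get_image('top');cv2.imwrite('pics/t14.png',t)
for n,im in(('w',w),('s',b),('t',t)):
  for nm,lo,hi in(('red',(0,150,40),(7,255,255)),('amber',(8,120,20),(22,255,255)),('blue',(100,150,60),(118,255,255))):
    for cc,st in blobs(im,lo,hi,60): 
      print(n,nm,cc,st, onz('top',cc,.045) if n=='t' and nm=='blue' else '')
m=camera_model('side');Ti=np.linalg.inv(m['T'])
def pr(p):return cv2.projectPoints((Ti@np.r_[p,1])[None,:3],np.zeros(3),np.zeros(3),m['intrinsics'],m['dist_coeffs'])[0].ravel()
x,y,z=s['eef_pos'];b=z-.0825
print('exp base/rim',pr(np.array([x,y,b])),pr(np.array([x,y-.033,b])),pr(np.array([x,y,b+.145])))
E
```

```text
time: 19.35
eef_pos: [0.5009, 0.2243, 0.1961]
eef_rot: [0.0, 1.0, 0.001, -0.001]
ft_force: [-0.8, 0.2, -1.1]
opening: 0.432
grip_force: 29.7
time: 20.25
eef_pos: [0.5938, 0.2248, 0.197]
eef_rot: [0.0, 1.0, 0.001, -0.0]
ft_force: [-0.4, 0.6, -2.3]
opening: 0.432
grip_force: 29.7
[0.5938 0.2248 0.197 ] 0.43165857724808887
w red [125.95   111.5667] [117 107  18  13  60] 
w red [278.2125 287.8414] [ 241  256   76   56 2838] 
w amber [531.2317 106.3833] [516  94  36  25 600] 
w amber [278.8317 219.685 ] [ 237  173   85  116 6067] 
w amber [187.1681 328.7379] [179 296  21  67 702] 
w amber [370.4383 329.3461] [359 296  20  67 705] 
w amber [328.2098 392.4707] [  113   373   413    35 10218] 
w blue [554.6857 106.1333] [548  94  12  24 210] 
w blue [245.4945 262.1978] [243 250   7  26  91] 
w blue [311.2    260.6333] [308 251   6  23  60] 
s red [270.3649 345.9324] [263 335  16  26 296] 
s red [235.7682 350.1954] [228 339  16  26 302] 
s amber [293.2927 151.8221] [283 119  22  52 697] 
s amber [343.1167 267.3667] [339 264  10   8  60] 
s blue [261.7794 193.3117] [248 182  29  24 494] 
s blue [344.85   254.3167] [341 251   9   8  60] 
t red [385.3793 282.2759] [381 277  10  11  87] 
t red [379.5745 302.9787] [375 298  11  11  94] 
exp base/rim [293.8433 166.8477] [294.8576 173.0117] [293.5279 118.5706]
```

```bash
python3 -m creep '0 0 1 0; 0 0 3 0; 0 0 5 0; 0 0 7 0; 0 0 8.5 0; 0 0 9.3 0; 0 0 9.3 0; 0 0 9.3 0'
python3 -m creep '-0.5 0 0 0; -1 0 0 0; -1.5 0 0 0; -1.8 0 -0.1 0; -2.1 0 -0.1 0; -2.4 0 -0.2 0; -2.4 0 -0.2 0'
```

```text
time: 21.2
eef_pos: [0.5947, 0.225, 0.1045]
eef_rot: [-0.0, 1.0, 0.001, 0.0]
ft_force: [0.4, 0.1, -0.7]
opening: 0.435
grip_force: 29.7
time: 21.9
eef_pos: [0.5703, 0.2249, 0.1064]
eef_rot: [-0.0, 1.0, 0.001, 0.0]
ft_force: [0.3, 0.2, -2.2]
opening: 0.435
grip_force: 29.7
```

```bash
python3 -m creep '-0.4 0 0 0; -0.8 0 -0.1 0; -1.2 0 -0.1 0; -1.6 0 -0.2 0; -2 0 -0.2 0; -2.2 0 -0.2 0; -2.2 0 -0.2 0'
cat > ang.py <<'E'
from h import *
b=get_image('side');w=get_image('wrist');k=str(get_state()['time']);cv2.imwrite(f'pics/s_{k}.png',b);cv2.imwrite(f'pics/w_{k}.png',w)
h=cv2.cvtColor(b,cv2.COLOR_BGR2HSV);m=cv2.inRange(h,np.array((8,120,20)),np.array((22,255,255)));m[240:]=0
for r in range(100,215,5):
  q=np.where(m[r,230:330])[0]+230
  if len(q)>3:print(r,q.min(),q.max(),end=' | ')
print()
for nm,lo,hi in(('red',(0,150,40),(7,255,255)),('amber',(8,120,20),(22,255,255))):
  for cc,st in blobs(w,lo,hi,300):
    if cc[1]<310:print(nm,cc,st)
s=get_state();print(s['eef_pos'],s['ft_force'],s['torque'])
E
python3 ang.py
```

```text
time: 22.6
eef_pos: [0.5481, 0.2248, 0.1082]
eef_rot: [0.0, 1.0, 0.001, 0.0]
ft_force: [1.2, 0.7, 0.1]
opening: 0.434
grip_force: 29.8
165 276 285 | 170 279 287 | 175 277 294 | 180 275 295 | 185 276 297 | 190 277 297 | 195 279 292 | 
red [278.8486 292.7852] [ 245  270   69   42 1955]
amber [278.571 207.233] [ 235  140   88  159 9080]
[0.5485 0.2248 0.1082] [ 1.7522  0.0167 -0.844 ] [-0.0347 -0.5241 -0.0411]
```

```bash
python3 -m creep '-0.5 0 0 0; -1 0 0 0; -1.5 0 0.1 0; -2 0 0.2 0; -2.5 0 0.2 0; -3 0 0.3 0; -3.5 0 0.4 0; -4 0 0.6 0; -4 0 0.6 0'
python3 ang.py
```

```text
time: 23.6
eef_pos: [0.5074, 0.2246, 0.1019]
eef_rot: [0.0, 1.0, 0.001, -0.0]
ft_force: [1.4, -0.3, -0.7]
opening: 0.431
grip_force: 29.7
125 256 262 | 160 257 269 | 165 265 274 | 170 267 287 | 175 271 292 | 180 272 296 | 185 273 296 | 190 278 292 | 
red [279.012  301.5643] [248 290  63  22 996]
amber [278.2071 184.5077] [  231    87    95   217 14384]
[0.5083 0.2247 0.1021] [1.8496 0.0383 0.2181] [ 0.0525 -0.2713  0.0005]
```

```bash
cat > pred.py <<'E'
from h import *
m=camera_model('wrist');M=np.linalg.inv(m['mount']);a=np.linspace(0,2*np.pi,73)
def circ(z,r):return np.c_[r*np.cos(a),r*np.sin(a),np.full(73,z)]
def rows(p,th,x0):
  out=[]
  for pts in(np.r_[circ(0,.033),circ(.046,.033)],circ(.145,.017),np.r_[circ(.145,.016),circ(.167,.016)]):
    q=pts-[0,0,p];c,s=np.cos(th),np.sin(th)
    # tilt: top toward -x, base toward +x (tool x = world x)
    X=c*q[:,0]-s*q[:,2]+x0;Z=s*q[:,0]+c*q[:,2];t=np.c_[X,-q[:,1],-(Z+p-.0825),np.ones(73*(len(pts)//73))]
    v=cv2.projectPoints((t@M.T)[:,:3].copy(),np.zeros(3),np.zeros(3),m['intrinsics'],m['dist_coeffs'])[0][:,0,1];out+= [v.min()]
  return np.round(out,0)
for p in(.11,.125,.14):
  for d in(0,15,20,25,30,35,40,45,50):print(p,d,rows(p,np.radians(d),0.001),end='; ')
  print()
E
python3 pred.py
```

```text
0.11 0 [169. 249. 251.]; 0.11 15 [138. 272. 273.]; 0.11 20 [128. 279. 280.]; 0.11 25 [117. 286. 287.]; 0.11 30 [107. 292. 293.]; 0.11 35 [ 97. 298. 299.]; 0.11 40 [ 88. 304. 304.]; 0.11 45 [ 78. 308. 309.]; 0.11 50 [ 69. 313. 313.]; 
0.125 0 [169. 249. 251.]; 0.125 15 [133. 264. 266.]; 0.125 20 [121. 269. 271.]; 0.125 25 [109. 274. 276.]; 0.125 30 [ 96. 279. 281.]; 0.125 35 [ 84. 284. 285.]; 0.125 40 [ 72. 289. 290.]; 0.125 45 [ 59. 293. 294.]; 0.125 50 [ 47. 297. 298.]; 
0.14 0 [169. 249. 251.]; 0.14 15 [128. 257. 258.]; 0.14 20 [114. 260. 261.]; 0.14 25 [100. 263. 264.]; 0.14 30 [ 85. 266. 267.]; 0.14 35 [ 70. 269. 271.]; 0.14 40 [ 55. 273. 274.]; 0.14 45 [ 40. 277. 277.]; 0.14 50 [ 24. 280. 281.];
```

The wrist geometry fits a pivot at about 125 mm up the flask and a tilt of about 35°. A little further to reach about 46°.

```bash
python3 -m creep '-0.4 0 0.1 0; -0.8 0 0.3 0; -1.2 0 0.4 0; -1.6 0 0.6 0; -2 0 0.8 0; -2 0 0.8 0; -2 0 0.8 0'
python3 ang.py
```

```text
time: 24.4
eef_pos: [0.4882, 0.2247, 0.0941]
eef_rot: [0.0, 1.0, 0.001, -0.0]
ft_force: [1.0, 0.4, 0.3]
opening: 0.432
grip_force: 29.7
160 251 261 | 165 251 268 | 170 259 286 | 175 266 293 | 180 269 295 | 185 271 293 | 190 279 289 | 
red [279.6824 304.5694] [249 297  62  15 699]
amber [277.8384 169.7309] [  228    59   101   245 17422]
[0.4884 0.2246 0.0941] [1.7138 1.7447 0.4694] [ 0.1297 -0.2335  0.0132]
```

```bash
python3 -m creep '0 0 -0.4 0; 0.2 0 -1.2 0; 0.4 0 -2.4 0; 0.6 0 -4 0; 0.6 0 -5.6 0; 0.6 0 -7.2 0; 0.6 0 -8.8 0; 0.6 0 -10.2 0; 0.6 0 -11.2 0; 0.6 0 -11.8 0; 0.6 0 -12 0; 0.6 0 -12 0'
python3 -m creep '0 0 0 0; 0 0 0 0; 0 0 0 0; 0 0 0 0; 0 0 0 0; 0 0 0 0; 0 0 0 0'
python3 ang.py
python3 - <<'E'
from h import *
im=get_image('side')
for nm,lo,hi in(('red',(0,150,40),(7,255,255)),('amber',(8,120,20),(22,255,255))):
  for cc,st in blobs(im,lo,hi,20):print(nm,cc,st)
E
```

```text
time: 25.7
eef_pos: [0.4943, 0.2246, 0.2141]
eef_rot: [0.0, 1.0, 0.001, -0.0]
ft_force: [-0.6, -0.8, -1.5]
opening: 0.429
grip_force: 30.0
time: 26.4
eef_pos: [0.4944, 0.2246, 0.2141]
eef_rot: [0.0, 1.0, 0.001, -0.0]
ft_force: [-0.4, -0.5, -0.9]
opening: 0.428
grip_force: 30.0
120 249 261 | 125 251 267 | 130 256 281 | 135 263 288 | 140 268 294 | 145 270 296 | 150 272 293 | 155 278 289 | 
red [279.7079 303.4207] [249 294  62  18 832]
amber [535.4122  16.7633] [520   0  38  32 621]
amber [277.7577 174.7571] [  229    69    98   235 16300]
[0.4944 0.2246 0.2141] [-0.5405  0.3837 -1.8591] [-0.0186  0.0599  0.0395]
red [245.92 114.6 ] [240 109  11  12  75]
red [270.3322 346.0169] [263 335  16  26 295]
red [235.8829 350.0234] [228 339  16  26 299]
amber [272.4444  90.037 ] [271  87   4   7  27]
amber [277.2077 139.8479] [255 118  42  41 756]
amber [343.2581 267.371 ] [339 264  10   8  62]
```

```bash
python3 -m creep '0 0 0 0; 0 0 0 0; 0 0 0 0; 0 0 0 0; 0 0 0 0; 0 0 0 0; 0 0 0 0; 0 0 0 0; 0 0 0 0; 0 0 0 0; 0 0 0 0; 0 0 0 0' | head -2
python3 ang.py
python3 - <<'E'
from h import *
m=camera_model('side');Ti=np.linalg.inv(m['T'])
for th in(38,42,46):
  t=np.radians(th);u=np.array([-np.sin(t),0,np.cos(t)]);P=np.array([.4954,.2246,.2566])
  for q in(.023,.145,.156,.167):
    p=P+(q-.125)*u;print(th,q,p[2],cv2.projectPoints((Ti@np.r_[p,1])[None,:3],np.zeros(3),np.zeros(3),m['intrinsics'],m['dist_coeffs'])[0].ravel())
E
```

```text
time: 27.75
eef_pos: [0.4944, 0.2246, 0.2141]
120 250 261 | 125 251 267 | 130 256 281 | 135 263 288 | 140 268 294 | 145 269 296 | 150 272 293 | 155 279 288 | 
red [279.4635 303.4371] [249 294  62  18 835]
amber [535.3888  16.7648] [520   0  38  32 625]
amber [277.7625 174.7575] [  229    69    98   235 16291]
[0.4944 0.2246 0.2141] [-0.3391 -0.5464 -1.3431] [ 0.0541  0.0487 -0.017 ]
38 0.023 0.17622290313211436 [280.6474 147.9208]
38 0.145 0.2723602150721344 [250.4025 115.864 ]
38 0.156 0.2810283333618084 [247.4957 112.7846]
38 0.167 0.28969645165148233 [244.5572 109.6719]
42 0.023 0.18079922780130578 [282.6128 146.3156]
42 0.145 0.27146289650954786 [250.0099 116.2126]
42 0.156 0.2796374895897992 [246.8862 113.3302]
42 0.167 0.28781208267005054 [243.7302 110.4182]
46 0.023 0.18574484621318227 [284.4621 144.5863]
46 0.145 0.27049316740917995 [249.6452 116.5863]
46 0.156 0.2781344094842289 [246.3208 113.9146]
46 0.167 0.28577565155927787 [242.964  111.2172]
```

The pose is steady at about 43°. The stopper head at side (246,115) matches its home position, and the base is about 16 cm up.

```bash
python3 -c "from workcell import *; print(finish_job())"
```

```text
the job is handed in; nothing more can be done
None
```

Job handed in: the stopper is home in the amber flask, which the fingers hold still by the neck, clear of the stand, tipped about 43° with its base about 16 cm above the bench (tilt and height estimated from the camera views); no verdict was returned.

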